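Gauge the room beside the guards van in its stand slot

ROBOT

A 6-joint arm with a two-finger parallel gripper is mounted at the origin on the work surface. World frame = base frame: x ahead of the robot, y to its left, z up, the work surface at z = 0. Lengths are in mm, angles in rad, forces in N, time in s.
With the tool pointing down it reaches from about 275 to 750 mm from the base axis. Payload 10.2 kg.
Tool frame: the origin (TCP) lies at the very end of the fingers, on their centre line; the grasp point (between the pads) lies 19 mm behind it; z points along the fingers, y is the line along which they close (so a half turn about z gives the same grasp; the last joint's range is limited). The gripper opens to 85 mm and grips with 20 to 120 N. Pads are 22 mm wide; open, the fingers measure 114 mm over their backs; the gripper's body (76 mm by 85 mm) begins 54 mm behind the grasp point. The pads swing forward as they close: fully open they stand 13 mm farther back than shut.
Start: joints at [0.926, 0.313, 1.498, -0, 1.331, -0.223], TCP at [214.95, 478.986, 231.294] pointing down, gripper open.
Joint ranges: [-2.94, 2.94], [-0.97, 2.17], [0.19, 2.56], [-1.23, 4.37], [0.02, 3.11], [-2.88, 2.88]. Speed limits (rad/s): [2.39, 2.39, 3.01, 3.14, 3.14, 3.14].

INTERFACE

Orientations are given as a unit quaternion [w, x, y, z].
In Python, from rig import ctrl, optics gives the robot as it stands. The module is installed in compiled form; this text tells all that it offers.
- The arm moves only by the shell command python3 -m handwheel 'ROWS' [FORCE]. ROWS is JSON, a list that holds one entry, the list of rows, each a list of 5 numbers: the gripper command: -1 is fully open, 1 is shut, values between are in proportion, then the shift along the world's x, y, z in units of 50 mm (1.0 is 50 mm), then the turn about the world's z in units of 8 degrees (1.0 is 8 degrees). In form: [[[gripper, tx, ty, tz, twist], ...]]. A call has 1 to 10 rows; each row shifts and turns the commanded pose from where the row before left it; what a row does not reach is not made up. A row lasts 1/10 s, in which the tool goes at most 50 mm and 8.59 degrees, less where a joint would pass 70% of its speed; a pose out of reach is approached as far as the arm can. A call is refused whole if a number of a shift passes 1 or a number of a turn 1, either way. A call with a gripper value outside its range is refused whole. The fingers move at their own pace and stop on an object; FORCE is the grip in N (left out, the last holds). Time passes only in rows, so rows that do not move let the fingers close. It gives the time, the measured TCP pose, the force, the opening and the grip force at its end, in the units of the state.
- ctrl.sense(): the state, without advancing time (a new reading comes with each control period).
- optics.capture(name): name is "side" or "top" or "wrist"; returns a dict with "img" (420x560x3 uint8, blue, green, red), "K" (3x3 intrinsics, pixels), "R" (3x3) and "t" (3): a world point X has camera coordinates R X + t. Camera axes: x right, y down, z forward; pixel columns grow to the right and rows downward; lengths in mm; the calibration is good to about 2 mm. The wrist camera is an equidistant fisheye: a pixel r from the principal point sees the ray r / f radians off the axis. A picture is of the moment at which its call begins. There is no depth.
- ctrl.finish_job(): hands the job in; it is judged then, once.
The state is a dict: "time_s": time; "joints": joint angles; "dq": joint speeds; "tau": joint torques, N m; "eef_pos": TCP position; "ee_rot": TCP orientation; "force": force on the tool from outside, world axes, zero at the start; "wrist_torque": the same for the moment, N m; "grip_width": opening from 0.0 (shut) to 1.0 (fully open); "grip_force": force on a finger pad.
Only numpy, scipy, OpenCV 4.12 (cv2) and the standard library are available. Lean on these libraries where they do the work, as an engineer would, in place of code of your own. Each camera call takes 0.05 s, during which the arm holds its last target. There are 200 camera calls.

TASK

The stand's slots are going to be lined, so find the room beside the guards van, the roofed vehicle with the raised lookout box on top. First slide the van sideways across its slot, standing on the slot floor all the while, until its side lies flat against the cheek away from the tool block and stays there by itself; then draw the wooden-handled taper gauge out of the tool block and slide it upright, tip first, straight down into the gap between the van's cabin side and the cheek nearer the tool block until it drags snugly on both, without forcing it. Finish with the gauge still gripped and held still at that depth, to be read there, and leave everything else as it stands.

Things in the scene. Friction and masses are not known exactly. Their poses are not given: they have to be found in the camera images.
- stand: Wooden stock stand, fixed, 190 (x) x 232.5 (y) x 84 mm high; origin mid-underside, z up; slots run along x, one vehicle in each, in any order. Slot floor 12 mm above the shelf; four cheeks 9 mm thick, x -75 to 75, tops at z = 84 mm, middles at y = 111.75, 38.75, -35.75, -111.75 mm. Tool block on its +y side: van goes against its slot's -y cheek, the gap to gauge is on the van's +y side.
- slot_near (a point): Middle of the floor of the stand's slot nearest the tool block, 64 mm wide, stand y 43.25 to 107.25 mm; leaves a gap of 8 mm beside the van. A 6 mm high lip across the base at x = -91 and +91 mm closes all slot ends.
- slot_middle (a point): Middle of the floor of the stand's middle slot, 65.5 mm wide, stand y -31.25 to 34.25 mm; leaves a gap of 9.5 mm beside the van.
- slot_far (a point): Middle of the floor of the stand's slot farthest from the tool block, 67 mm wide, stand y -107.25 to -40.25 mm; leaves a gap of 11 mm beside the van.
- van: Teal plastic guards van, loose, 0.22 to 0.45 kg, 158 (x, over buffers) x 56 (y) x 107 mm high; its four wheels do not turn, it skids. Origin at wheel-bottom level under its middle, z up, x along the slot as the stand's x. Sides flat for x -50 to 50, roof edges flush with them, top edge z = 72 mm, level with the cheek tops; roof arches up to z = 80 mm, the lookout box stands on it.
- lookout_top (a point): Middle of the top of the van's roof lookout, 119 mm above the shelf: a solid box 44 (along the van) x 36 mm (across), 27 mm high above the roof ridge, by which the van can be gripped and slid.
- block: Dark wooden tool block, fixed, 124 (x) x 64 (y) x 100 mm high, origin mid-underside, z up. The gauge's pocket (23 mm along x, 19 mm along y, open at the top) is centred at x = -32 mm, y = 0. Three steel tweezers stand in its +x half (x 20 to 52, y -19 to 19 mm), up to 150 mm above the shelf.
- gauge: Taper gauge, loose, 90 g: steel wedge blade, wooden handle, hanging tip down in the block's pocket by the handle's shoulders. Origin mid-tip, z up to the handle, y (as the block's y) across the tapered thickness. Blade 95 mm long, 20 mm broad (x), thickness 2 mm at the tip growing evenly on both faces by 0.15 mm per mm to 16.25 mm. In the block its tip is 5 mm above the shelf.
- gauge_tip (a point): Middle of the gauge blade's tip (the gauge's origin). In a gap of width w the centred blade first touches both sides when the tip is (w - 2 mm)/0.15 below the cheek tops: 40, 50 or 60 mm; a few mm more make it snug.
- gauge_handle (a point): Middle of the gauge's handle, 118 mm above the tip; the handle is 34 mm (gauge x) x 17 mm (gauge y) and 46 mm tall, from 95 to 141 mm above the tip; best gripped across its 17 mm.
- tender: Black tender, 54 mm wide, 68 mm high, 146 mm long, loose in another slot of the stand; origin at wheel-bottom level under its middle. Leave alone.
- flatwagon: Low rust-brown flat wagon, 55 mm wide, 36 mm high, 156 mm long, loose in another slot; origin at wheel-bottom level under its middle. Leave alone.
- portal: Cork tunnel portal standing to the right (-y) of the stand, 34 x 162 x 152 mm high, origin mid-underside. Leave alone.
- paint_jar: Small paint jar, 42 mm across, 45 mm high, origin under its middle. Leave alone.
- glue_bottle: Glue bottle, 36 mm across, 95 mm high, origin under its middle. Leave alone.
- screw_tin: Flat round tin, 56 mm across, 30 mm high, origin under its middle. Leave alone.
- driver: Screwdriver, 150 mm long, lying on the shelf near the robot. Leave alone.
- track_gauge: Brass gauge block, 50 x 33 x 14 mm, origin under its middle, lying beyond the stand. Leave alone.
Not all that is in view belongs to the job. Of the things like the gauge, leave any that is blue or pink; of the rest the larger one is meant.

How it is judged (in metres and radians):
On the way, in this order (a step that is already met when the one before it is completed fails the run):
1. the van has been slid against the cheek away from the tool block and stays there, with neither the gauge nor the robot touching it ((y of van in the frame of stand between 0.06925 and 0.07375 m or y of van in the frame of stand between -0.00525 and -0.00075 m or y of van in the frame of stand between -0.08125 and -0.07675 m) and angle between the x axis of van and the x axis of stand, either way round below 0.04 rad and contact force between van and gauge below 0.1 N and contact force between van and the arm below 0.1 N and contact force between van and the fingers below 0.1 N and linear speed of van below 0.01 m/s), for 0.2 s.
2. the gauge is drawn out of the tool block in the fingers (contact force between gauge and the fingers above 2 N and contact force between gauge and block below 0.1 N and height (world z) of gauge_tip above 0.09 m), for 0.1 s.
At the end, for the whole second after the job is handed in: Van on its slot floor, within 2.5 mm of the cheek away from the block and parallel (0.04 rad); gauge upright (0.12 rad), gripped and at rest, tip 24 mm or more below the cheek tops in the other gap, off the floor, bearing on van and stand with 1 to 20 N each ((y of van in the frame of stand between 0.06925 and 0.07375 m or y of van in the frame of stand between -0.00525 and -0.00075 m or y of van in the frame of stand between -0.08125 and -0.07675 m) and angle between the x axis of van and the x axis of stand, either way round below 0.04 rad and contact force between gauge and van between 1 and 20 N and contact force between gauge and stand between 1 and 20 N and contact force between gauge and the fingers above 2 N and z of gauge_tip in the frame of stand between 0.0135 and 0.06 m and x of gauge_tip in the frame of stand between -0.065 and 0.065 m and y of gauge_tip in the frame of van between 0.026 and 0.043 m and angle between gauge's own z axis and vertical below 0.12 rad and height (world z) of van below 0.016 m and angle between van's own z axis and vertical below 0.08 rad and linear speed of each of gauge, van below 0.01 m/s); the arm keeps its last pose, push and grip.
It fails at once if the van is lifted off its slot floor (more than 8 mm) (height (world z) of van above 0.02 m).
It fails at once if the tender or the flat wagon is disturbed (moved more than 15 mm) (distance of any of tender, flatwagon from where it was at the start of the episode above 0.015 m).
It fails at once if something else on the shelf is disturbed (moved more than 25 mm) (distance of any of portal, paint_jar, glue_bottle, screw_tin, driver, track_gauge from where it was at the start of the episode above 0.025 m).
It also fails if it takes over 64 s, if anything falls off the work surface, if the arm or the gripper's body presses on something with over 40 N, if the wrist force passes 120 N, or if a joint passes its speed limit or range.

## Working session

There is one attempt and no reset: what is moved stays moved. The work goes in short steps, Python scripts to look and compute and a shell command to move; the robot and the scene stay as the last step left them, time stands still between calls to the robot, and variables do not carry over. Pictures are saved under pics/ and viewed, at most 10 in all, crops included, and the job is handed in when it is done.

```bash
mkdir -p pics
python3 - <<'E'
from rig import ctrl, optics
import cv2, numpy as np
s=ctrl.sense(); print(s)
for n in("top","side","wrist"):
    c=optics.capture(n); cv2.imwrite(f"pics/{n}0.png",c["img"]); print(n,c["K"].tolist(),c["R"].tolist(),c["t"].tolist())
E
```

```text
{'time_s': 0.0, 'joints': array([ 9.25632653e-01,  3.13475506e-01,  1.49845327e+00,  1.41275747e-05,
        1.33096501e+00, -2.23389900e-01]), 'dq': array([ 4.68448132e-04,  1.31622232e-03, -4.39539876e-04, -4.43833783e-04,
        2.35607176e-03,  1.22402225e-06]), 'tau': array([-1.17705789e-03, -4.12250662e+01, -2.59745389e+01, -2.69604134e-04,
        4.15256945e-03,  1.34569527e-05]), 'eef_pos': array([214.77124129, 478.78267965, 230.71592163]), 'ee_rot': array([-2.79952425e-04,  2.09328821e-01,  9.77845091e-01, -5.87290801e-04]), 'force': array([-0.18541686, -0.63178311, -0.37465279]), 'wrist_torque': array([-0.00023855,  0.03017148, -0.02463601]), 'grip_force': 0.0, 'grip_width': 0.9996284729258618}
top [[482.73313798441126, 0.0, 273.0797610048319], [0.0, 482.73313798441126, 208.24915471533572], [0.0, 0.0, 1.0]] [[-0.020764863781788746, -0.9996191285507386, 0.018177410915350977], [-0.985161997111541, 0.017359631025571753, -0.17074683791466186], [0.17036625217255777, -0.021453229270153404, -0.985147247407492]] [-68.3048519935763, 560.5773692833644, 1372.0231681687067]
side [[466.9752170361236, 0.0, 276.84724197485826], [0.0, 466.9752170361236, 211.17420184371196], [0.0, 0.0, 1.0]] [[0.9865049345083519, -0.16343672834474687, -0.009820897038340909], [-0.11031588538636046, -0.6191481365287073, -0.7774869712506136], [0.12098933681153748, 0.7680781346067563, -0.6288223592692215]] [-531.1435204442579, 104.44834781624844, 1138.6003694045878]
wrist [[325.19226210127806, 0.0, 275.95328721579415], [0.0, 325.19226210127806, 209.140476135544], [0.0, 0.0, 1.0]] [[0.40898494999606183, 0.9125369230646073, -0.002770328590675716], [0.8651286274740122, -0.38676788604830464, 0.31931655178938007], [0.29031666952080604, -0.13299235453779765, -0.9476440603057894]] [-524.0874455133135, -41.40519392105943, 381.3571375705456]
```

View pics/top0.png

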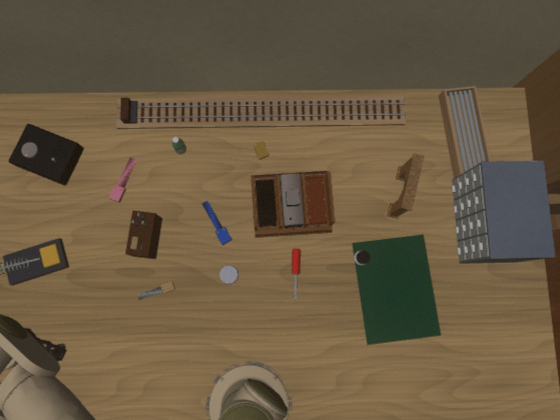

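View pics/side0.png

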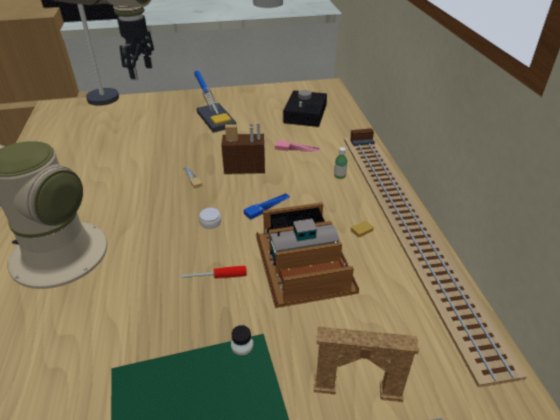

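The top view shows the stand centred at about (291,204), with its slots ordered left to right: black tender, grey-roofed van at (292,198), rust wagon. The tool block is at (144,235) with the gauge in it. The blue, pink and small wooden gauges lie loose on the shelf. The van is therefore in the middle slot. Next I'll enlarge the crops.

```bash
cat > h.py <<'E'
import numpy as np, cv2
from rig import ctrl, optics
def ray(c,u,v):
    K,R,t=c["K"],c["R"],c["t"]
    x=(u-K[0,2])/K[0,0]; y=(v-K[1,2])/K[1,1]
    if c.get("fish"):
        r=np.hypot(x,y); d=np.array([x/r*np.sin(r),y/r*np.sin(r),np.cos(r)]) if r>0 else np.array([0,0,1.])
    else: d=np.array([x,y,1.])
    return -R.T@t, R.T@d
def plane(c,u,v,z):
    o,d=ray(c,u,v); return o+d*(z-o[2])/d[2]
def cap(n):
    c=optics.capture(n); c={k:(v if k=="img" else np.array(v)) for k,v in c.items()}; c["fish"]=n=="wrist"; return c
def proj(c,X):
    p=c["R"]@np.array(X,float)+c["t"]
    if c["fish"]:
        th=np.arctan2(np.hypot(p[0],p[1]),p[2]); q=p[:2]/np.hypot(p[0],p[1])*th
    else: q=p[:2]/p[2]
    return q*c["K"][0,0]+c["K"][:2,2]
E
python3 - <<'E'
from h import *
c=cap("top"); I=c["img"]
a=cv2.resize(I[160:245,245:340],None,fx=5,fy=5,interpolation=cv2.INTER_CUBIC)
b=cv2.resize(I[200:270,115:170],None,fx=5,fy=5,interpolation=cv2.INTER_CUBIC)
h=max(a.shape[0],b.shape[0]); o=np.zeros((h,a.shape[1]+b.shape[1],3),np.uint8); o[:a.shape[0],:a.shape[1]]=a; o[:b.shape[0],a.shape[1]:]=b
o=cv2.convertScaleAbs(o,alpha=1.6)
cv2.imwrite("pics/crop1.png",o); print(o.shape)
for u,v,z in[(291,204,12),(144,235,50),(217,223,0),(293,260,0)]: print(plane(c,u,v,z))
E
```

```text
(425, 750, 3)
[ 577.63087504 -134.38654971   12.        ]
[486.87100569 296.78323214  50.        ]
[525.34096261  90.38284665   0.        ]
[ 409.40561304 -136.47439002    0.        ]
```

View pics/crop1.png

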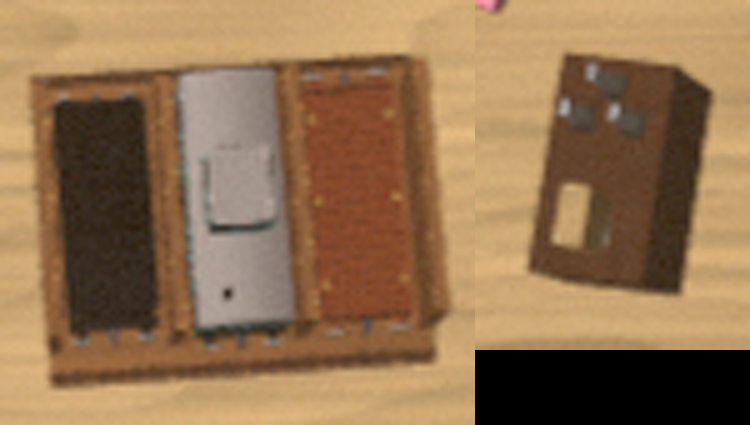

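The crop shows the lookout with corners at about (205,148), (270,143), (278,222) and (210,230). The block's top corners and the handle, at crop (573,215), are clear, and the tweezers are on the far (+x) side.

Run:
```python
from h import *
c=cap("top")
A=lambda x,y,z:plane(c,245+x/5-.4,160+y/5-.4,z)
B=lambda x,y,z:plane(c,115+(x-475)/5-.4,200+y/5-.4,z)
def show(n,P): P=np.array(P); print(n,P[:,:2].round(0).tolist(),"mean",P.mean(0).round(1))
show("look",[A(*p,119) for p in[(203,150),(268,145),(275,222),(208,228)]])
show("stand base lip",[A(52,385,12),A(435,358,12)])
show("cheekL",[A(165,78,84),A(182,335,84)]); show("cheekR",[A(287,68,84),A(308,330,84)])
show("cheekLL",[A(43,85,84),A(56,340,84)]);show("cheekRR",[A(407,62,84),A(428,320,84)])
show("roof",[A(180,72,84),A(275,70,84),A(297,320,84),A(197,325,84)])
show("block",[B(*p,100) for p in[(567,53),(677,68),(640,288),(530,270)]])
show("handle",[B(*p,146) for p in[(562,182),(590,186),(584,248),(555,244)]])
show("tweez",[B(*p,150) for p in[(605,80),(572,113),(627,118)]])
```

```text
look [[600.0, -113.0], [602.0, -149.0], [558.0, -152.0], [555.0, -114.0]] mean [ 578.6 -132.2  119. ]
stand base lip [[481.0, -24.0], [493.0, -254.0]] mean [ 486.5 -139.1   12. ]
cheekL [[650.0, -93.0], [500.0, -100.0]] mean [574.9 -96.6  84. ]
cheekR [[655.0, -165.0], [501.0, -172.0]] mean [ 578.1 -168.2   84. ]
cheekLL [[647.0, -23.0], [498.0, -28.0]] mean [572.6 -25.2  84. ]
cheekRR [[658.0, -235.0], [506.0, -241.0]] mean [ 581.6 -237.7   84. ]
roof [[654.0, -102.0], [654.0, -158.0], [507.0, -166.0], [505.0, -108.0]] mean [ 580.  -133.5   84. ]
block [[552.0, 317.0], [542.0, 255.0], [419.0, 273.0], [430.0, 334.0]] mean [485.6 294.8 100. ]
handle [[473.0, 305.0], [471.0, 290.0], [437.0, 292.0], [440.0, 308.0]] mean [455.2 299.  146. ]
tweez [[528.0, 283.0], [510.0, 300.0], [507.0, 270.0]] mean [514.9 284.2 150. ]
```

```bash
python3 -m handwheel '[[[-1,0.455,-0.764,0,0.21],[-1,0.455,-0.764,0,0.21],[-1,0.455,-0.764,0,0.21],[-1,0.455,-0.764,0,0.21],[-1,0.455,-0.764,0,0.21],[-1,0.455,-0.764,0,0.21],[-1,0.455,-0.764,0,0.21],[-1,0.455,-0.764,0,0.21]]]' 20; python3 -m handwheel '[[[-1,0.455,-0.764,0,0.21],[-1,0.455,-0.764,0,0.21],[-1,0.455,-0.764,0,0.21],[-1,0.455,-0.764,0,0.21],[-1,0.455,-0.764,0,0.21],[-1,0.455,-0.764,0,0.21],[-1,0.455,-0.764,0,0.21],[-1,0.455,-0.764,0,0.21],[-1,0,0,0,0],[-1,0,0,0,0]]]'
python3 - <<'E'
from h import *
c=cap("wrist"); s=ctrl.sense(); print(s["eef_pos"],s["joints"],s["force"])
q=s["ee_rot"]; print("yaw y",np.degrees(np.arctan2(q[2]**2-q[1]**2,2*q[1]*q[2])))
np.savez("w1.npz",**c); cv2.imwrite("pics/w1.png",cv2.convertScaleAbs(c["img"],alpha=1.3)); print(-c["R"].T@c["t"])
E
```

```text
time_s: 1.05
eef_pos: [397.5, 171.7, 231.4]
ee_rot: [0.0, 0.093, 0.996, 0.0]
force: [-0.0, 0.4, -0.1]
grip_width: 1.001
grip_force: 0.0
time_s: 2.05
eef_pos: [578.8, -132.6, 230.6]
ee_rot: [-0.001, -0.023, 1.0, 0.0]
force: [0.1, 0.1, -0.5]
grip_width: 1.0
grip_force: 0.0
[ 578.67702857 -131.74398502  231.01312793] [-4.21187245e-01  4.66426348e-01  1.27778913e+00  2.33192537e-04
  1.39821734e+00 -2.03925218e+00] [-0.32422571  0.42900061 -0.2043681 ]
yaw y 92.70599194961089
[ 496.41315608 -136.16486082  373.01279329]
```

View pics/w1.png

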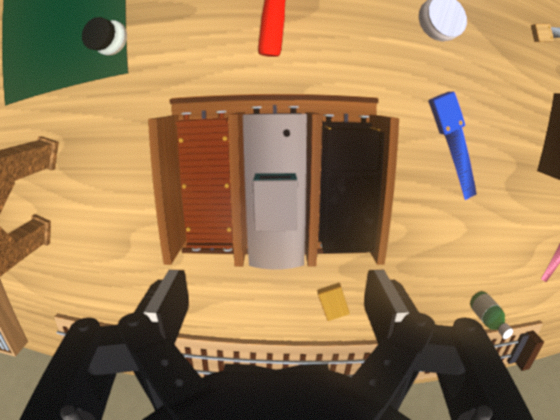

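The wrist view shows the lookout top at about (254,180) to (298,231). The cheek tops are at columns 232–244 and 308–320, and the roof spans about 244–307.

Run:
```python
from h import *
z=np.load("w1.npz"); c={k:z[k] for k in z}; c["fish"]=True
def show(n,P): P=np.array(P); print(n,P[:,:2].round(1).tolist(),"mean",P.mean(0).round(1))
show("look",[plane(c,*p,119) for p in[(253.5,180),(298,179.5),(298,231),(254.5,231)]])
g=c["img"].astype(int)
for r in(150,190,240,250):
    print(r,"L",g[r,226:252].tolist() if 0 else [int(v.sum()/3) for v in g[r,226:252]],"R",[int(v.sum()/3) for v in g[r,302:326]])
for r in(140,200,250): print(r,[ (u,plane(c,u,r,84)[:2].round(1).tolist()) for u in(232,244,308,320)])
```

```text
look [[557.7, -151.5], [555.6, -115.9], [600.1, -112.9], [601.8, -149.6]] mean [ 578.8 -132.5  119. ]
150 L [59, 59, 57, 70, 76, 76, 74, 75, 76, 72, 73, 70, 64, 55, 50, 52, 56, 67, 89, 98, 96, 98, 99, 102, 97, 102] R [128, 130, 129, 117, 77, 42, 36, 38, 41, 51, 68, 80, 81, 77, 77, 76, 72, 73, 68, 53, 36, 24, 25, 25]
190 L [58, 57, 60, 63, 66, 78, 78, 77, 77, 75, 75, 77, 74, 65, 57, 55, 52, 51, 64, 78, 95, 99, 100, 98, 101, 95] R [131, 127, 120, 96, 60, 40, 36, 40, 52, 72, 79, 80, 79, 75, 74, 75, 74, 71, 49, 28, 23, 24, 26, 25]
240 L [62, 64, 63, 64, 68, 65, 72, 81, 84, 81, 83, 83, 82, 81, 82, 75, 68, 67, 71, 66, 74, 85, 95, 102, 101, 104] R [124, 114, 96, 66, 47, 42, 52, 73, 82, 84, 80, 82, 78, 79, 76, 74, 52, 36, 31, 26, 25, 27, 30, 27]
250 L [125, 125, 121, 117, 104, 87, 65, 63, 78, 87, 84, 85, 85, 79, 81, 79, 68, 66, 63, 63, 63, 74, 91, 99, 102, 106] R [118, 111, 88, 64, 48, 48, 66, 77, 89, 87, 85, 84, 85, 80, 74, 61, 52, 50, 47, 51, 43, 37, 32, 32]
140 [(232, [530.0, -174.1]), (244, [529.7, -163.3]), (308, [527.0, -106.4]), (320, [526.3, -95.6])]
200 [(232, [586.1, -173.3]), (244, [585.6, -162.0]), (308, [582.8, -102.4]), (320, [582.3, -91.2])]
250 [(232, [637.9, -173.4]), (244, [637.2, -161.4]), (308, [634.2, -98.3]), (320, [633.8, -86.3])]
```

Run:
```python
from h import *
z=np.load("w1.npz"); I=z["img"]
o=cv2.resize(I[105:275,222:330],None,fx=5,fy=3.5,interpolation=cv2.INTER_CUBIC); o=cv2.convertScaleAbs(o,alpha=1.5); cv2.imwrite("pics/w1c.png",o); print(o.shape)
```

```text
(595, 540, 3)
```

View pics/w1c.png

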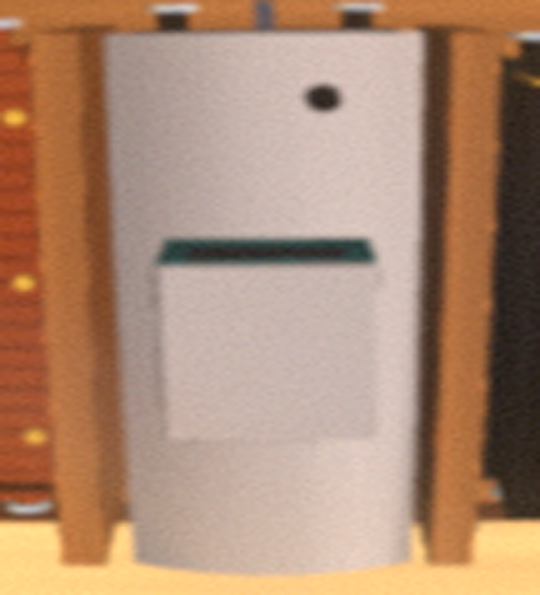

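The van sits centred, with about 5 mm either side. I'll descend over the lookout and grip it lightly.

```bash
python3 -m handwheel '[[[-1,0,-0.01,-0.48,0],[-1,0,0,-0.48,0],[-1,0,0,-0.48,0],[-1,0,0,-0.48,0],[-1,0,0,-0.48,0],[-1,0,0,-0.4,0],[-1,0,0,-0.06,0],[-1,0,0,0,0]]]' 20; python3 -m handwheel '[[[0,0,0,0,0],[0.3,0,0,0,0],[0.3,0,0,0,0],[0.3,0,0,0,0],[0.3,0,0,0,0]]]' 20
```

```text
time_s: 2.9
eef_pos: [578.9, -131.9, 88.9]
ee_rot: [0.0, -0.024, 1.0, 0.0]
force: [0.2, -0.2, -0.5]
grip_width: 1.0
grip_force: 0.0
time_s: 3.4
eef_pos: [579.2, -132.7, 88.9]
ee_rot: [0.0, -0.024, 1.0, -0.0]
force: [-1.2, 0.8, 4.8]
grip_width: 0.416
grip_force: 25.3
```

```bash
python3 -m handwheel '[[[0.3,0,-0.02,0,0],[0.3,0,-0.02,0,0],[0.3,0,-0.02,0,0],[0.3,0,0,0,0]]]'; python3 -m handwheel '[[[0.3,0,-0.02,0,0],[0.3,0,0,0,0]]]'; python3 -m handwheel '[[[0.3,0,-0.02,0,0],[0.3,0,0,0,0]]]'; python3 -m handwheel '[[[0.3,0,-0.02,0,0],[0.3,0,0,0,0]]]'
```

```text
time_s: 3.8
eef_pos: [579.3, -135.1, 88.9]
ee_rot: [0.001, -0.024, 1.0, 0.001]
force: [0.4, 4.6, 6.1]
grip_width: 0.42
grip_force: 25.4
time_s: 4.0
eef_pos: [579.3, -136.0, 88.9]
ee_rot: [0.001, -0.024, 1.0, 0.001]
force: [-0.9, 4.3, 6.3]
grip_width: 0.417
grip_force: 25.4
time_s: 4.2
eef_pos: [579.3, -137.0, 88.9]
ee_rot: [0.001, -0.024, 1.0, 0.001]
force: [0.3, 4.4, 6.7]
grip_width: 0.414
grip_force: 25.4
time_s: 4.4
eef_pos: [579.3, -138.0, 88.9]
ee_rot: [0.001, -0.024, 1.0, 0.001]
force: [-0.1, 4.2, 6.8]
grip_width: 0.413
grip_force: 25.3
```

```bash
python3 -m handwheel '[[[0.3,0,-0.02,0,0],[0.3,0,0,0,0]]]'; python3 -m handwheel '[[[0.3,0,-0.02,0,0],[0.3,0,0,0,0]]]'
```

```text
time_s: 4.6
eef_pos: [579.4, -138.3, 88.9]
ee_rot: [0.001, -0.023, 1.0, 0.001]
force: [0.3, 8.6, 7.9]
grip_width: 0.418
grip_force: 24.9
time_s: 4.8
eef_pos: [579.5, -138.4, 89.0]
ee_rot: [0.001, -0.023, 1.0, 0.002]
force: [1.6, 12.4, 7.7]
grip_width: 0.416
grip_force: 25.0
```

Contact with the cheek is at y≈-138.2. I'll release and look.

```bash
python3 -m handwheel '[[[0.05,0,0,0,0],[0.05,0,0,0,0],[-0.1,0,0.02,0,0],[-0.4,0,0.02,0,0],[-1,0,0,0,0],[-1,0,0,0,0]]]'; python3 -m handwheel '[[[-1,0,0,0.4,0],[-1,0,0,0.5,0],[-1,0,0,0.5,0],[-1,0,0,0.5,0],[-1,0,0,0.5,0],[-1,0,0,0.45,0],[-1,0,0,0,0],[-1,0,0,0,0]]]'
python3 - <<'E'
from h import *
c=cap("wrist"); s=ctrl.sense(); print(s["eef_pos"])
np.savez("w2.npz",**c); I=c["img"]
o=cv2.resize(I[105:275,222:330],None,fx=5,fy=3.5,interpolation=cv2.INTER_CUBIC); cv2.imwrite("pics/w2c.png",cv2.convertScaleAbs(o,alpha=1.5))
for r in(130,150,190,215,240): print(r,"L",[int(v.sum()/3) for v in I[r,226:258].astype(int)],"R",[int(v.sum()/3) for v in I[r,294:322].astype(int)])
E
```

```text
time_s: 5.4
eef_pos: [578.9, -138.8, 88.2]
ee_rot: [-0.0, -0.024, 1.0, -0.0]
force: [-0.6, 0.0, 1.3]
grip_width: 0.995
grip_force: 0.0
time_s: 6.2
eef_pos: [578.8, -138.7, 230.2]
ee_rot: [-0.0, -0.024, 1.0, 0.0]
force: [-1.0, -0.4, -0.7]
grip_width: 1.003
grip_force: 0.0
[ 578.56088995 -138.57940186  229.54042753]
130 L [64, 64, 60, 62, 63, 63, 67, 63, 58, 65, 76, 81, 78, 73, 73, 74, 73, 73, 77, 86, 90, 97, 98, 98, 97, 98, 100, 101, 102, 105, 103, 104] R [131, 131, 133, 132, 128, 130, 129, 129, 133, 128, 126, 133, 127, 123, 114, 90, 65, 45, 40, 36, 37, 39, 35, 38, 46, 62, 77, 79]
150 L [62, 60, 59, 59, 56, 63, 61, 61, 59, 58, 76, 76, 79, 77, 75, 71, 73, 74, 72, 76, 90, 97, 98, 99, 100, 99, 100, 100, 102, 104, 105, 105] R [132, 131, 133, 131, 133, 131, 131, 128, 131, 129, 127, 131, 127, 121, 104, 78, 54, 41, 37, 36, 37, 38, 38, 39, 53, 71, 77, 77]
190 L [58, 62, 64, 61, 62, 61, 57, 61, 59, 63, 64, 71, 77, 80, 77, 76, 75, 76, 73, 76, 81, 91, 95, 98, 98, 99, 99, 97, 90, 98, 112, 122] R [121, 124, 125, 123, 127, 130, 133, 131, 134, 131, 132, 127, 118, 99, 82, 59, 39, 37, 35, 34, 37, 36, 45, 63, 76, 79, 77, 75]
215 L [64, 64, 65, 61, 63, 65, 67, 62, 66, 62, 67, 67, 76, 82, 85, 83, 80, 81, 78, 79, 79, 88, 95, 97, 97, 97, 99, 98, 100, 97, 107, 119] R [121, 124, 121, 124, 118, 125, 131, 132, 134, 130, 125, 117, 103, 86, 62, 40, 36, 34, 35, 36, 36, 47, 62, 74, 84, 79, 78, 76]
240 L [62, 63, 66, 62, 66, 65, 64, 65, 67, 68, 66, 69, 72, 78, 87, 90, 87, 83, 85, 85, 81, 83, 89, 100, 101, 102, 101, 103, 102, 105, 104, 106] R [138, 136, 135, 135, 137, 134, 132, 132, 129, 123, 114, 100, 85, 69, 54, 44, 40, 43, 37, 40, 51, 69, 83, 84, 81, 81, 79, 77]
```

View pics/w2c.png

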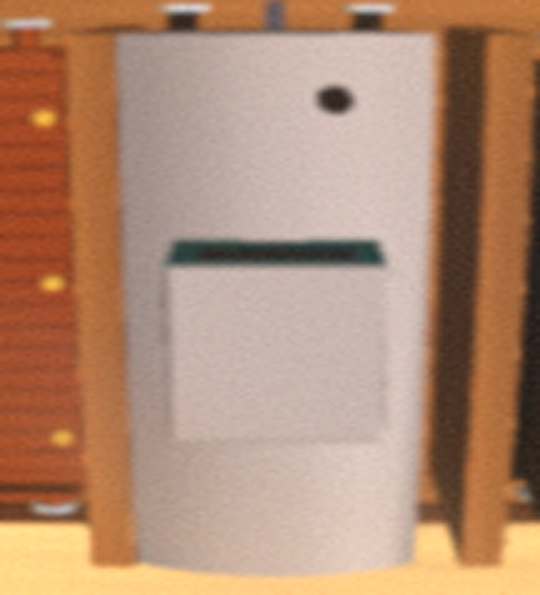

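The van now lies flush against the -y cheek, and the full gap is on the +y side (dark strip, about columns 309–318). Now I'll work out the gap line and the yaw.

Run:
```python
from h import *
z=np.load("w2.npz"); c={k:z[k] for k in z}; c["fish"]=True
I=cv2.GaussianBlur(z["img"],(1,5),0).astype(float).mean(2)
rows=np.arange(125,246,4); E={k:[] for k in("roof","ckR_in","ckR_out")}
for r in rows:
    p=I[r,296:336]; d=np.diff(p)
    k=np.argmin(d[:22]);
    def sub(d,k,s):
        w=np.clip(s*d[max(0,k-2):k+3],0,None); return (w*np.arange(max(0,k-2),k-2+len(w) if k>=2 else len(w))).sum()/w.sum()+.5
    a=sub(d,k,-1); k2=k+4+np.argmax(d[k+4:k+14]); b=sub(d,k2,1); k3=k2+6+np.argmin(d[k2+6:k2+18]); e=sub(d,k3,-1)
    for n,x in zip(E,(a,b,e)): E[n].append(plane(c,296+x,r,84)[:2])
for n,P in E.items():
    P=np.array(P); f=np.polyfit(P[:,0]-578,P[:,1],1)
    res=P[:,1]-np.polyval(f,P[:,0]-578); m=abs(res)<1; f=np.polyfit(P[m,0]-578,P[m,1],1); print(n,"yaw",np.degrees(np.arctan(f[0])),"y@578",f[1],"rms",res.std())
```

```text
roof yaw 2.8093570162409383 y@578 -109.12350201976638 rms 0.5082242670373268
ckR_in yaw 2.7334992841390022 y@578 -100.89752278787492 rms 0.07770444999066572
ckR_out yaw 2.7301477378263783 y@578 -92.00033839563474 rms 0.6466760848291233
```

```bash
python3 -m handwheel '[[[-1,-0.248,0.875,0.06,-0.135],[-1,-0.248,0.875,0.06,-0.135],[-1,-0.248,0.875,0.06,-0.135],[-1,-0.248,0.875,0.06,-0.135],[-1,-0.248,0.875,0.06,-0.135],[-1,-0.248,0.875,0.06,-0.135],[-1,-0.248,0.875,0.06,-0.135],[-1,-0.248,0.875,0.06,-0.135],[-1,-0.248,0.875,0.06,-0.135],[-1,-0.248,0.875,0.06,-0.135]]]'; python3 -m handwheel '[[[-1,0,0,0,0],[-1,0,0,0,0]]]'
python3 - <<'E'
from h import *
c=cap("wrist"); s=ctrl.sense(); print(s["eef_pos"],s["joints"])
q=s["ee_rot"]; print("yaw y",np.degrees(np.arctan2(q[2]**2-q[1]**2,2*q[1]*q[2])))
np.savez("w3.npz",**c); u,v=proj(c,(454.5,299,146)); print(u,v); u,v=int(u),int(v)
x0,y0=max(0,u-70),max(0,v-55); o=cv2.resize(c["img"][y0:y0+110,x0:x0+140],None,fx=5,fy=5,interpolation=cv2.INTER_CUBIC); print(x0,y0); cv2.imwrite("pics/w3c.png",cv2.convertScaleAbs(o,alpha=1.3))
E
```

```text
time_s: 7.25
eef_pos: [453.8, 300.3, 259.5]
ee_rot: [-0.001, 0.071, 0.997, -0.001]
force: [0.9, -0.7, 0.3]
grip_width: 1.002
grip_force: 0.0
time_s: 7.45
eef_pos: [454.4, 299.2, 259.5]
ee_rot: [-0.001, 0.07, 0.998, -0.001]
force: [0.4, -0.4, -0.2]
grip_width: 1.002
grip_force: 0.0
[454.79679052 298.33119132 259.66474552] [ 3.65226135e-01  3.37421701e-01  1.38989611e+00 -3.22262692e-04
  1.41627090e+00 -1.06465449e+00]
yaw y 81.92898513403651
276.0723104344965 205.634996074161
206 150
```

View pics/w3c.png

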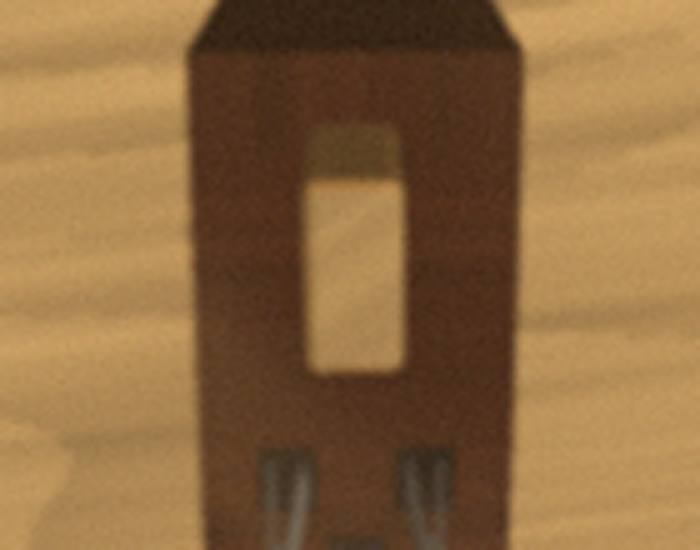

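The handle is aligned with the gripper, with its top centre at crop (356,276). I'll descend and grip it.

```bash
python3 -m handwheel '[[[-1,0,0.016,-0.5,0],[-1,0,0,-0.5,0],[-1,0,0,-0.5,0],[-1,0,0,-0.5,0],[-1,0,0,-0.5,0],[-1,0,0,-0.4,0],[-1,0,0,-0.13,0],[-1,0,0,0,0]]]' 50; python3 -m handwheel '[[[1,0,0,0,0],[1,0,0,0,0],[1,0,0,0,0],[1,0,0,0,0],[1,0,0,0,0],[1,0,0,0,0],[1,0,0,0,0]]]' 50
```

```text
time_s: 8.3
eef_pos: [455.0, 298.5, 108.6]
ee_rot: [-0.001, 0.071, 0.997, -0.0]
force: [0.1, -0.0, 0.5]
grip_width: 1.003
grip_force: 0.0
time_s: 9.0
eef_pos: [455.1, 299.7, 109.7]
ee_rot: [0.0, 0.07, 0.998, 0.0]
force: [-1.6, 0.2, 3.7]
grip_width: 0.192
grip_force: 49.0
```

```bash
python3 -m handwheel '[[[1,0,0,0.2,0],[1,0,0,0.3,0],[1,0,0,0.4,0],[1,0,0,0.4,0],[1,0,0,0.4,0],[1,0,0,0.4,0],[1,0,0,0.4,0],[1,0,0,0.4,0],[1,0,0,0.3,0],[1,0,0,0,0]]]'; python3 -m handwheel '[[[1,0.183,-0.814,0,0.135],[1,0.183,-0.814,0,0.135],[1,0.183,-0.814,0,0.135],[1,0.183,-0.814,0,0.135],[1,0.183,-0.814,0,0.135],[1,0.183,-0.814,0,0.135],[1,0.183,-0.814,0,0.135],[1,0.183,-0.814,0,0.135],[1,0.183,-0.814,0,0.135],[1,0.183,-0.814,0,0.135]]]'; python3 -m handwheel '[[[1,0,0,-0.3,0],[1,0,0,-0.3,0],[1,0,0,0,0],[1,0,0,0,0]]]'
python3 - <<'E'
from h import *
s=ctrl.sense(); print(s["eef_pos"],s["force"],s["grip_width"])
q=s["ee_rot"]; print("yaw y",np.degrees(np.arctan2(q[2]**2-q[1]**2,2*q[1]*q[2])))
c=cap("wrist"); d=cap("side"); np.savez("w4.npz",**c)
u,v=map(int,proj(c,(550,-107,84))); print(proj(c,(546,-107,130)),u,v,proj(c,s["eef_pos"]-[0,0,104.7]))
x0,y0=u-60,v-60; a=cv2.resize(c["img"][y0:y0+120,x0:x0+120],None,fx=3.3,fy=3.3,interpolation=cv2.INTER_CUBIC)
p,r=map(int,proj(d,(550,-107,120))); print(p,r,x0,y0)
b=cv2.resize(d["img"][r-60:r+60,p-60:p+60],None,fx=3.3,fy=3.3,interpolation=cv2.INTER_CUBIC)
cv2.imwrite("pics/w4c.png",cv2.convertScaleAbs(np.hstack([a,b]),alpha=1.4))
E
```

```text
time_s: 10.0
eef_pos: [455.4, 299.8, 271.5]
ee_rot: [0.002, 0.07, 0.998, 0.001]
force: [-0.0, 0.1, -1.7]
grip_width: 0.193
grip_force: 48.7
time_s: 11.0
eef_pos: [546.2, -109.0, 268.4]
ee_rot: [-0.001, -0.024, 1.0, 0.0]
force: [0.2, 0.7, -0.5]
grip_width: 0.188
grip_force: 48.9
time_s: 11.4
eef_pos: [546.3, -107.2, 239.2]
ee_rot: [-0.0, -0.024, 1.0, 0.0]
force: [-0.5, 0.3, -0.2]
grip_width: 0.192
grip_force: 49.1
[ 546.3400142  -107.2472088   239.23231524] [-0.54198894  0.3372339  -0.20741443] 0.19154810342912973
yaw y 92.72390164306111
[276.19284295 206.55257039] 276 195 [275.86173634 208.69903802]
289 218 216 135
```

View pics/w4c.png

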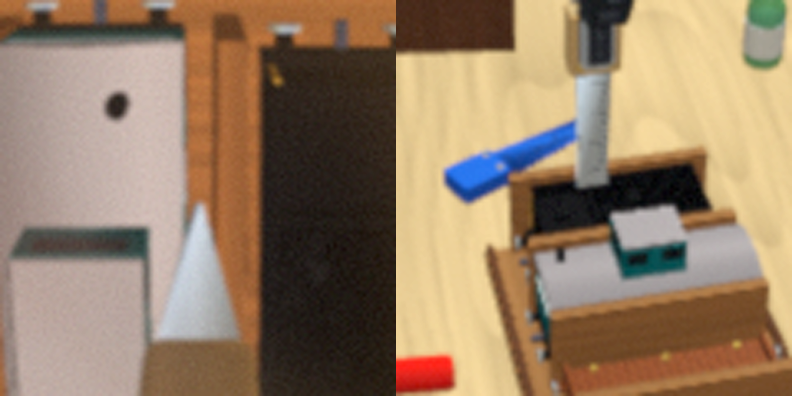

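The tip's column, about 276.6 px, matches the gap centre at about 276.5 px, and the blade is upright over the gap in the side view. I'll descend in stages.

```bash
python3 -m handwheel '[[[1,0,0,-0.3,0],[1,0,0,-0.3,0],[1,0,0,-0.3,0],[1,0,0,-0.2,0],[1,0,0,-0.1,0],[1,0,0,0,0]]]'; python3 -m handwheel '[[[1,0,0,-0.1,0],[1,0,0,-0.1,0],[1,0,0,-0.1,0],[1,0,0,-0.1,0],[1,0,0,0,0]]]';python3 -m handwheel '[[[1,0,0,-0.06,0],[1,0,0,-0.06,0],[1,0,0,0,0]]]'
```

```text
time_s: 12.1
eef_pos: [546.4, -107.3, 179.2]
ee_rot: [-0.0, -0.024, 1.0, 0.0]
force: [-0.4, -0.9, -0.2]
grip_width: 0.19
grip_force: 49.1
time_s: 12.6
eef_pos: [546.1, -107.3, 158.5]
ee_rot: [-0.001, -0.024, 1.0, 0.0]
force: [-0.3, -0.7, -1.0]
grip_width: 0.196
grip_force: 49.1
time_s: 12.9
eef_pos: [546.3, -107.4, 152.9]
ee_rot: [-0.0, -0.024, 1.0, 0.0]
force: [-0.2, 0.6, -1.4]
grip_width: 0.194
grip_force: 49.1
```

```bash
for i in 1; do python3 -m handwheel '[[[1,0,0,-0.06,0],[1,0,0,-0.06,0],[1,0,0,0,0]]]'; python3 -m handwheel '[[[1,0,0,-0.04,0],[1,0,0,0,0]]]'; python3 -m handwheel '[[[1,0,0,-0.04,0],[1,0,0,0,0]]]';python3 -m handwheel '[[[1,0,0,-0.04,0],[1,0,0,0,0]]]'; done | grep -E "eef|force"
```

```text
eef_pos: [546.3, -107.3, 146.8]
force: [-0.5, -0.8, -2.0]
grip_force: 49.2
eef_pos: [546.4, -107.3, 145.1]
force: [-0.3, 1.0, -0.8]
grip_force: 49.2
eef_pos: [546.4, -107.3, 143.1]
force: [0.9, 0.7, -0.4]
grip_force: 49.2
eef_pos: [546.4, -107.3, 141.1]
force: [-0.3, 1.2, -0.6]
grip_force: 49.3
```

```bash
for i in 1; do python3 -m handwheel '[[[1,0,0,-0.02,0],[1,0,0,0,0]]]'; python3 -m handwheel '[[[1,0,0,-0.02,0],[1,0,0,0,0]]]'; python3 -m handwheel '[[[1,0,0,-0.02,0],[1,0,0,0,0]]]';python3 -m handwheel '[[[1,0,0,-0.02,0],[1,0,0,0,0]]]'; done | grep -E "eef|^force"
```

```text
eef_pos: [546.4, -107.3, 140.2]
force: [0.5, 2.2, 0.1]
eef_pos: [546.5, -107.2, 139.3]
force: [0.0, 2.2, -0.4]
eef_pos: [546.4, -107.2, 138.2]
force: [0.1, 3.7, 0.5]
eef_pos: [546.5, -107.2, 137.3]
force: [-0.3, 4.1, 0.6]
```

```bash
for i in 1; do python3 -m handwheel '[[[1,0,0.01,0,0],[1,0,0,0,0]]]'; python3 -m handwheel '[[[1,0,0,-0.02,0],[1,0,0,0,0]]]'; python3 -m handwheel '[[[1,0,0,-0.02,0],[1,0,0,0,0]]]'; done | grep -E "eef|^force"
```

```text
eef_pos: [546.5, -107.0, 137.3]
force: [0.6, 2.8, 0.7]
eef_pos: [546.5, -107.1, 136.5]
force: [0.3, 2.2, 2.9]
eef_pos: [546.7, -107.1, 135.9]
force: [-1.2, 2.2, 6.4]
```

Both faces bear now, with about 7 N of vertical drag. I'll hold, then check that it is steady.

```bash
python3 -m handwheel '[[[1,0,0,0,0],[1,0,0,0,0],[1,0,0,0,0],[1,0,0,0,0],[1,0,0,0,0]]]'
python3 - <<'E'
from h import *
s=ctrl.sense(); print(s["eef_pos"],s["ee_rot"],s["force"],s["wrist_torque"])
c=cap("wrist"); d=cap("side")
u,v=map(int,proj(c,(550,-115,84))); a=cv2.resize(c["img"][v-60:v+60,u-60:u+60],None,fx=3.3,fy=3.3,interpolation=cv2.INTER_CUBIC)
p,r=map(int,proj(d,(560,-107,100))); b=cv2.resize(d["img"][r-60:r+60,p-60:p+60],None,fx=3.3,fy=3.3,interpolation=cv2.INTER_CUBIC)
cv2.imwrite("pics/w5c.png",cv2.convertScaleAbs(np.hstack([a,b]),alpha=1.4))
E
```

```text
time_s: 15.7
eef_pos: [546.7, -107.1, 135.9]
ee_rot: [0.0, -0.024, 1.0, -0.0]
force: [-0.5, 3.1, 5.4]
grip_width: 0.195
grip_force: 50.5
[ 546.69814622 -107.06970804  135.89818999] [ 4.78320598e-04 -2.36903252e-02  9.99719189e-01 -2.87977627e-04] [-0.54796989  3.11503137  5.41187654] [0.6174684  0.14747745 0.06268992]
```

View pics/w5c.png

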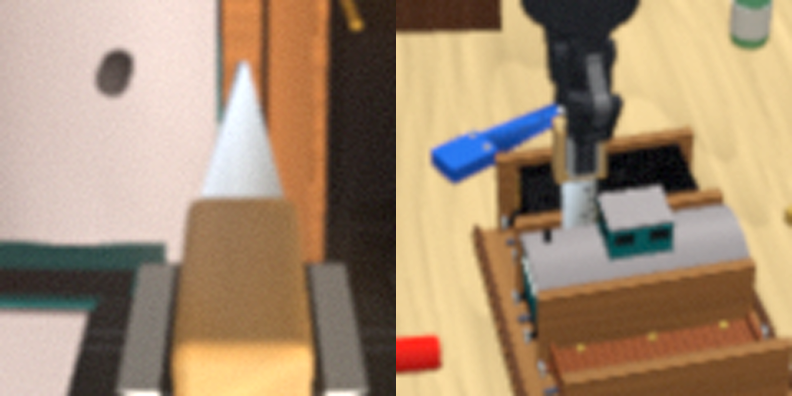

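The picture shows the blade upright in the gap, between the roof edge (about column 219) and the cheek (about 268), with the van still flush and the forces steady. I'm handing in.

```bash
python3 -c "
from rig import ctrl; print(ctrl.finish_job())"
```

```text
the job is handed in; nothing more can be done
None
```

The job is handed in, with no verdict returned: the van (middle slot) lies flat against its -y cheek, and the gauge is held still and upright in the +y gap, tip about 53 mm below the cheek tops and bearing on both sides, with roughly 6 N of vertical drag.

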